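# Slide the narrow die home under the press beam

## Task

Two steel dies with an upright grip fin lie on the worktable. Take the narrow one, the one that fits the slot of the little bench press, and slide it nose first, flat along the bed, in under the fixed cross beam between the guide rails until it is fully home against the rear stop, roughly straight. Let go of it there, and leave the wide die where it lies.

Things in the scene. Friction and masses are not known exactly. Their poses are not given: they have to be found in the camera images.
- bench_press: Fixed bench press, grey beam over a dark bed 180 x 124 mm, at the left. Origin: underside of the bed, mid width. x = way of insertion, from the open mouth (towards the robot) to the stop; z up. Bed x -110 to 70 mm, top z 10 mm. Beam x 0 to 32 mm, underside z 34 mm, top z 66 mm, T-bar screw to z 108 mm. Slot clear width y -33 to 33 mm; rails, top z 20 mm, from x -45 mm, flared out to x -75 mm.
- press_stop (a point): Middle of the rear stop's front face, on the bed, at x 45, y 0, z 10 mm in the press frame; same axes. The stop is a bar 10 mm high right across the slot. With the narrow die fully home its nose is here: die origin at x -70 mm from this point, at the same height, x axes parallel, and the fin stays out in front of the beam.
- narrow_die: The die to use: loose flat steel plate 140 (x) x 46 (y) x 14 mm, about 0.25 kg. Origin: centre of the underside; x to the nose (+70 mm), z up. Groove across the top at x 20 to 36 mm. At the tail an upright grip fin, 36 mm long centred at x -48 mm, 14 mm thick along y, z 14 to 54 mm: pinch its thickness. Starts flat on the table, right of the press and the vice, nose to the robot's right.
- wide_die: The other die: same steel, length, thickness, groove, fin, axes and origin, but 84 mm wide, too wide for the 66 mm slot. Flat on the table, nose to the robot's right; the two lie in either order, one nearer the robot and one farther. Cartons heaped with tools stand just right of both: cross them with the fingertips 300 mm or more above the table. A fixed vice, 62 mm high, stands left of both.

How it is judged:
By the outcome, as a careful person would: the job done as asked, in the order asked, and still so for the second after the job is handed in, with the robot touching nothing.
It also fails if it takes over 42 s, if anything falls off the work surface, if the arm or the gripper's body presses on something with over 40 N, if the wrist force passes 120 N, or if a joint passes its speed limit or range.

## Robot

A 6-joint arm with a two-finger parallel gripper is mounted at the origin on a cart in front of the work surface, level with it; the furniture and walls round the work are solid. World frame = base frame: x ahead of the robot, y to its left, z up, the work surface at z = 0. Lengths are in m, angles in rad, forces in N, time in s.
With the tool pointing down it reaches from about 0.3 to 0.95 m from the base axis. Payload 3.1 kg.
Tool frame: the origin (TCP) lies at the very end of the fingers, on their centre line; the grasp point (between the pads) lies arm.pinch_z behind it (arm.pinch_z is the distance from the TCP to the grasp point, in m); x points along the fingers, y is the direction in which the jaws open and shut, and the axes are right-handed (so a half turn about x gives the same grasp; the last joint's range is limited). The gripper opens to 85 mm and grips with 20 to 120 N. Pads are 22 mm wide; open, the fingers measure 114 mm over their backs; the gripper's body (76 mm by 85 mm) begins 54 mm behind the grasp point. The pads swing forward as they close: fully open they stand 13 mm farther back than shut.
Start: joints at [-1.256, 0.308, 1.634, -0, 1.2, -0.07], TCP at [0.235, -0.579, 0.195] pointing down, gripper open.
Joint ranges: [-3.06, 3.06], [-0.79, 1.96], [0.05, 2.63], [-1.19, 4.34], [0.05, 2.64], [-2.94, 2.94]. Speed limits (rad/s): [2.79, 2.79, 3.14, 3.14, 3.14, 3.14].

## Interface

Orientations are given as a 3x3 rotation matrix whose columns are the frame's x, y, z axes.
In Python, from rig import arm, ik, imaging, workorder gives the robot as it stands. Calls block until the motion is done:
- arm.move_ptp(position, orientation): joint-space move of the TCP to a pose.
- arm.servo_line(position, attitude=None, max_speed=0.15, stop_force=None): straight line of the TCP; attitude=None keeps the orientation; max_speed is the mean speed in m/s. With stop_force (N) it stops when the force on the tool has changed by that much, and returns True; else False.
- arm.set_joints(angles): joint-space move.
- arm.move_gripper(opening, strength=None): finger opening in m; strength is the grip in N (None keeps the last); returns when the fingers have stopped.
- arm.wait(seconds).
- ik(position, orientation): joint angles nearest the present ones, or None.
- arm.observe(): the state.
- imaging.read_camera(name): name is "scene" or "top" or "wrist"; returns a dict with "image" (400x640x3 uint8, red, green, blue), "depth" (400x640 float32, m along the optical axis (not along the pixel's ray), 0 where there is no reading), "fov_y" (degrees; the focal length in pixels is half the picture's height over the tangent of half this angle, whatever the lens; pixels are square), "cx", "cy" (the principal point, pixels), "dist" ([k1, k2, p1, p2, k3] as OpenCV has them; the pictures are not rectified), "cam_to_world" (4x4, takes a point from camera to world coordinates); the wrist camera has in their place "mount" (4x4, takes a point from camera to tool coordinates, whose origin is the TCP and whose axes are the tool frame's). Camera axes: x right, y up, looking along -z (the intrinsics and any distortion apply to the point x, -y, -z); pixel columns grow to the right and rows downward; lengths in m; the calibration is good to about 2 mm. A picture is of the moment at which its call begins: read the wrist's pose just before it.
A pose or a line that the arm cannot do raises arm.IKError and nothing moves.
- workorder.finish_job(): hands the job in, once; it reports no verdict.
The state is a dict: "clock": time; "qpos": joint angles; "dq": joint speeds; "tau": joint torques, N m; "eef_pos": TCP position; "ee_rot": TCP orientation; "contact_force": force on the tool from outside, world axes, zero at the start; "moment": the same for the moment, N m; "opening": finger opening in m.
Only numpy, scipy, OpenCV 4.12 (cv2) and the standard library are available. Lean on these libraries where they do the work, as an engineer would, in place of code of your own. Each camera call takes 0.05 s, during which the arm holds its last target.

## Working session

There is one attempt and no reset: what is moved stays moved. The work goes in short steps, each a Python script; the robot and the scene stay as the last script left them, time stands still between calls to the robot, and variables do not carry over. Pictures are saved under pics/ and viewed, and the job is handed in when it is done.

```bash
ls; mkdir -p pics
python3 - <<'E'
from rig import arm, ik, imaging, workorder
import cv2, numpy as np, pickle
d={}
for n in("scene","top","wrist"):
    c=imaging.read_camera(n); d[n]=c
    cv2.imwrite(f"pics/{n}0.png",c["image"][:,:,::-1])
    print(n,c["fov_y"],c["cx"],c["cy"],c["dist"]); print(np.round(c.get("cam_to_world",c.get("mount")),3))
pickle.dump(d,open("d0.pkl","wb"))
o=arm.observe();print(o["clock"],o["eef_pos"],o["ee_rot"],o["opening"],arm.pinch_z)
E
```

```text
pics
scene 47.94792070082707 327.10216062154404 198.4397152471495 [-0.03165157  0.          0.          0.          0.        ]
[[-0.789  0.394 -0.471  0.195]
 [-0.614 -0.486  0.622  0.693]
 [ 0.017  0.78   0.625  0.586]
 [ 0.     0.     0.     1.   ]]
top 55.353250170179166 315.087615657414 199.1808961829874 [-0.09434847  0.          0.          0.          0.        ]
[[ 0.002  0.984 -0.18   0.444]
 [-1.     0.005  0.015  0.118]
 [ 0.015  0.18   0.983  0.895]
 [ 0.     0.     0.     1.   ]]
wrist 67.65285181856163 321.67439275155317 197.34137787723495 [-0.00519607  0.          0.          0.          0.        ]
[[-0.     0.323 -0.946 -0.178]
 [ 1.     0.001 -0.     0.001]
 [ 0.001 -0.946 -0.323 -0.083]
 [ 0.     0.     0.     1.   ]]
0.15 [ 0.23436005 -0.57861199  0.19426892] [[-5.68944295e-04  3.75372588e-01 -9.26873830e-01]
 [ 1.78575722e-03 -9.26872121e-01 -3.75372992e-01]
 [-9.99998244e-01 -1.86873796e-03 -1.42985703e-04]] 0.08565058703952926 0.0187
```

View pics/scene0.png

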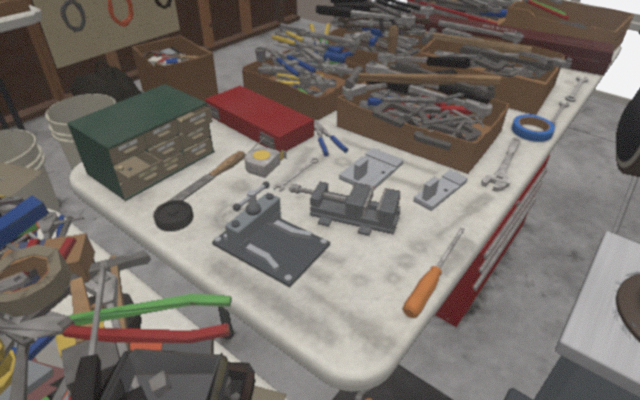

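View pics/top0.png

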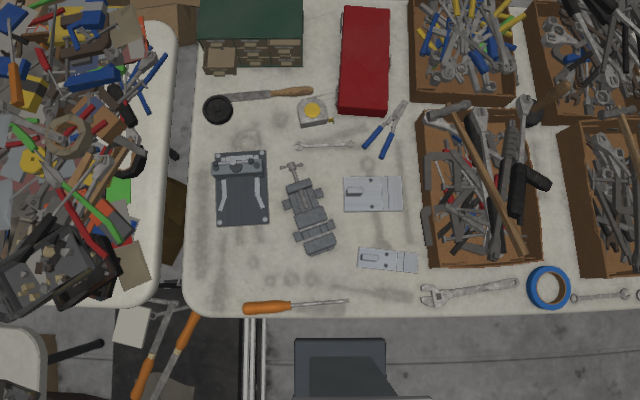

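View pics/wrist0.png

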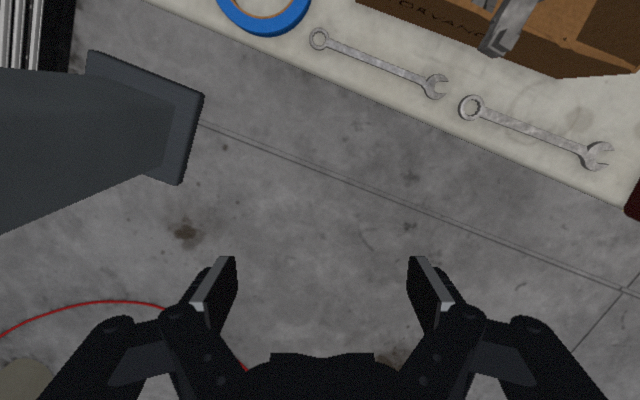

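The top view shows the press at about (240,188) with its mouth facing down, towards the robot. The vice is at (308,215), the wide die at (373,193), and the narrow die at (387,260) with its fin on the left and nose to the right. I'll zoom in on these next.

```bash
cat > h.py <<'E'
import numpy as np, cv2
def K(c):
    f=200/np.tan(np.radians(c["fov_y"])/2); return np.array([[f,0,c["cx"]],[0,f,c["cy"]],[0,0,1.]])
def rays(c,uv,T=None):
    T=c["cam_to_world"] if T is None else T
    p=cv2.undistortPoints(np.float64(uv).reshape(-1,1,2),K(c),np.float64(c["dist"])).reshape(-1,2)
    d=np.c_[p[:,0],-p[:,1],-np.ones(len(p))]
    return T[:3,3], d@T[:3,:3].T
def onplane(c,uv,z,T=None):
    o,d=rays(c,uv,T); return o+d*((z-o[2])/d[:,2])[:,None]
def withdepth(c,uv,T=None):
    o,d=rays(c,uv,T); uv=np.int32(np.round(uv)).reshape(-1,2)
    return o+d*c["depth"][uv[:,1],uv[:,0]][:,None]
def proj(c,P,T=None):
    T=c["cam_to_world"] if T is None else T
    q=(np.float64(P).reshape(-1,3)-T[:3,3])@T[:3,:3]*np.array([1,-1,-1])
    return cv2.projectPoints(q,np.zeros(3),np.zeros(3),K(c),np.float64(c["dist"]))[0].reshape(-1,2)
E
python3 - <<'E'
import pickle,cv2,numpy as np
from h import *
d=pickle.load(open("d0.pkl","rb"));c=d["top"]
im=c["image"][:,:,::-1]
cv2.imwrite("pics/topL.png",cv2.resize(im[140:240,200:340],None,fx=5.6,fy=5.6,interpolation=cv2.INTER_CUBIC))
cv2.imwrite("pics/topR.png",cv2.resize(im[165:285,330:430],None,fx=5,fy=5,interpolation=cv2.INTER_CUBIC))
g=np.stack(np.meshgrid(np.arange(640),np.arange(400)),-1).reshape(-1,2)
P=withdepth(c,g).reshape(400,640,3)
print(np.round(P[260:263:2,355:422:4,:],3)[0])
print("press col",np.round(P[145:235:3,241],3))
E
```

```text
[[ 0.464  0.011 -0.001]
 [ 0.464  0.004  0.012]
 [ 0.464 -0.005  0.015]
 [ 0.464 -0.013  0.021]
 [ 0.463 -0.018  0.049]
 [ 0.463 -0.026  0.052]
 [ 0.464 -0.042  0.014]
 [ 0.464 -0.051  0.015]
 [ 0.464 -0.061  0.015]
 [ 0.464 -0.07   0.016]
 [ 0.464 -0.079  0.016]
 [ 0.464 -0.089  0.011]
 [ 0.464 -0.099  0.009]
 [ 0.463 -0.107  0.014]
 [ 0.463 -0.116  0.015]
 [ 0.463 -0.126  0.014]
 [ 0.464 -0.14  -0.001]]
press col [[ 0.742  0.287  0.   ]
 [ 0.733  0.286  0.003]
 [ 0.727  0.286 -0.001]
 [ 0.717  0.284  0.008]
 [ 0.706  0.282  0.02 ]
 [ 0.674  0.266  0.102]
 [ 0.667  0.266  0.103]
 [ 0.669  0.271  0.074]
 [ 0.663  0.272  0.068]
 [ 0.658  0.273  0.063]
 [ 0.654  0.275  0.049]
 [ 0.657  0.282  0.01 ]
 [ 0.649  0.282  0.009]
 [ 0.642  0.281  0.01 ]
 [ 0.634  0.281  0.011]
 [ 0.627  0.28   0.011]
 [ 0.62   0.281  0.008]
 [ 0.613  0.28   0.008]
 [ 0.605  0.28   0.01 ]
 [ 0.599  0.28   0.008]
 [ 0.591  0.279  0.011]
 [ 0.584  0.28   0.007]
 [ 0.577  0.279  0.008]
 [ 0.57   0.279  0.007]
 [ 0.563  0.279  0.008]
 [ 0.555  0.278  0.012]
 [ 0.549  0.278  0.009]
 [ 0.543  0.28  -0.001]
 [ 0.536  0.279 -0.   ]
 [ 0.529  0.279 -0.001]]
```

View pics/topL.png

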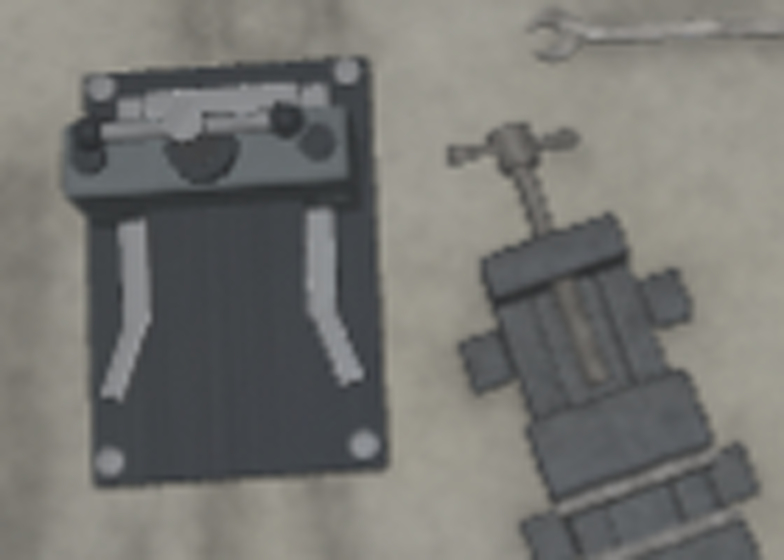

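View pics/topR.png

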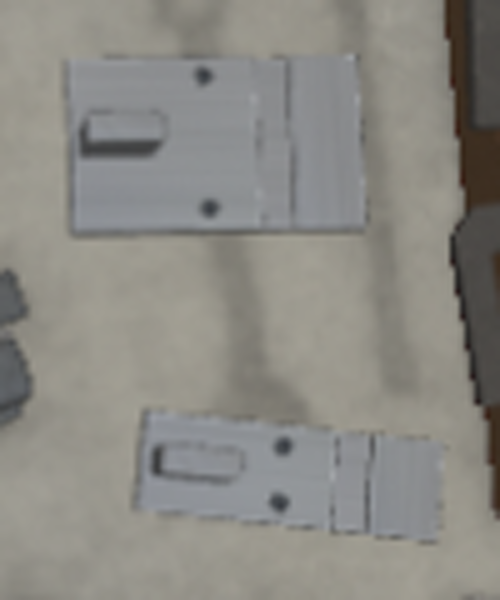

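Run:
```python
import pickle,cv2,numpy as np
from h import *
d=pickle.load(open("d0.pkl","rb"));c=d["top"]
def fit(W,M):
    w=W[:,:2];wm=w.mean(0);mm=M.mean(0)
    U,S,Vt=np.linalg.svd((M-mm).T@(w-wm)); R=(U@Vt).T
    t=wm-R@mm; print("t",t.round(4),"yaw",np.degrees(np.arctan2(R[1,0],R[0,0])).round(2),"res mm",((M@R.T+t-w)*1e3).round(1).tolist()); return R,t
def px(crop,f,o): return (np.float64(crop)+.5)/f-.5+np.float64(o)
uvb=px([[95,487],[387,468],[371,57],[82,72]],5.6,(200,140))
W=onplane(c,uvb,.010); 
print("press");fit(W,np.array([[-.11,.062],[-.11,-.062],[.07,-.062],[.07,.062]]))
uvn=px([[143,409],[443,438],[437,541],[134,511]],5,(330,165))
print("narrow");fit(onplane(c,uvn,.014),np.array([[-.07,.023],[.07,.023],[.07,-.023],[-.07,-.023]]))
uvw=px([[66,59],[358,57],[366,231],[73,234]],5,(330,165))
print("wide");fit(onplane(c,uvw,.014),np.array([[-.07,.042],[.07,.042],[.07,-.042],[-.07,-.042]]))
g=np.stack(np.meshgrid(np.arange(640),np.arange(400)),-1).reshape(-1,2)
P=withdepth(c,g).reshape(400,640,3)
m=(P[...,2]>.03)&(P[...,2]<.07)
for n,(a,b,e,f) in dict(nar=(350,380,245,275),wide=(340,370,175,205),vice=(275,345,150,265)).items():
    k=np.zeros_like(m);k[e:f,a:b]=1;q=P[m&k];print(n,len(q),q.mean(0).round(4),np.percentile(q,[1,99],axis=0).round(3).tolist())
# colour fin top check / rails light strips in press
```

```text
press
t [0.6537 0.2818] yaw 3.98 res mm [[-0.2, 1.2], [-0.3, -0.7], [1.0, 0.5], [-0.6, -1.0]]
narrow
t [ 0.4647 -0.0621] yaw -95.72 res mm [[-0.4, -0.2], [-0.7, 0.3], [0.7, 0.3], [0.4, -0.4]]
wide
t [ 0.6195 -0.0317] yaw -89.16 res mm [[-0.1, -0.3], [-0.1, 0.1], [0.2, -0.7], [0.0, 0.8]]
nar 116 [ 0.4701 -0.0128  0.0526] [[0.463, -0.031, 0.033], [0.478, 0.004, 0.057]]
wide 127 [0.6169 0.0156 0.0497] [[0.612, -0.003, 0.03], [0.624, 0.033, 0.056]]
vice 1594 [0.5618 0.1183 0.0541] [[0.48, 0.064, 0.034], [0.682, 0.177, 0.063]]
```

```bash
cat >> h.py <<'E'
def att(yaw,flip=1):
    # tool x down, tool y = flip * object's y axis
    y=flip*np.array([-np.sin(yaw),np.cos(yaw),0]); x=np.array([0,0,-1.]); return np.c_[x,y,np.cross(x,y)]
def at(pose,p):
    X,Y,yaw=pose; c,s=np.cos(yaw),np.sin(yaw); return np.array([X+c*p[0]-s*p[1],Y+s*p[0]+c*p[1]])
PRESS=(.6537,.2818,np.radians(3.98))
NAR=(.4647,-.0621,np.radians(-95.72))
E
python3 - <<'E'
from rig import arm, ik
from h import *
f=at(NAR,(-.048,0));print(f)
for fl in(1,-1):
  for n,(p,z,yaw) in dict(hi=(f,.36,NAR[2]),pick=(f,.022,NAR[2]),lift=(f,.17,NAR[2]),over=(at(PRESS,(-.135,0)),.17,PRESS[2]),down=(at(PRESS,(-.135,0)),.032,PRESS[2]),home=(at(PRESS,(-.073,0)),.032,PRESS[2])).items():
    q=ik(np.r_[p,z],att(yaw,fl));print(fl,n,np.round(p,3),None if q is None else np.round(q,2))
E
```

```text
[ 0.46948402 -0.014339  ]
1 hi [ 0.469 -0.014] [-0.12 -0.11  1.77 -0.    1.49 -0.02]
1 pick [ 0.469 -0.014] [-0.12  0.27  2.1  -0.    0.77 -0.02]
1 lift [ 0.469 -0.014] [-0.12  0.03  2.01 -0.    1.1  -0.02]
1 over [0.519 0.272] [ 0.41  0.26  1.75 -0.    1.13 -1.23]
1 down [0.519 0.272] [ 0.41  0.44  1.83 -0.    0.87 -1.23]
1 home [0.581 0.277] [ 0.38  0.53  1.69 -0.    0.93 -1.26]
-1 hi [ 0.469 -0.014] None
-1 pick [ 0.469 -0.014] None
-1 lift [ 0.469 -0.014] None
-1 over [0.519 0.272] [ 0.41  0.26  1.75 -0.    1.13  1.91]
-1 down [0.519 0.272] [ 0.41  0.44  1.83 -0.    0.87  1.91]
-1 home [0.581 0.277] [ 0.38  0.53  1.69 -0.    0.93  1.88]
```

Run:
```python
from rig import arm, ik, imaging
from h import *
import pickle
o=arm.observe();p=o["eef_pos"]
arm.servo_line([p[0],p[1],.36],max_speed=.3)
f=at(NAR,(-.048,0))
arm.move_ptp(np.r_[f,.33],att(NAR[2]))
arm.wait(.2)
o=arm.observe();c=imaging.read_camera("wrist");pickle.dump((o,c),open("w1.pkl","wb"))
print(o["clock"],o["eef_pos"],o["contact_force"])
cv2.imwrite("pics/w1.png",c["image"][:,:,::-1])
```

```text
3.2417 [ 0.46961228 -0.01494923  0.33000659] [0.18680037 0.35166884 1.34452236]
```

View pics/w1.png

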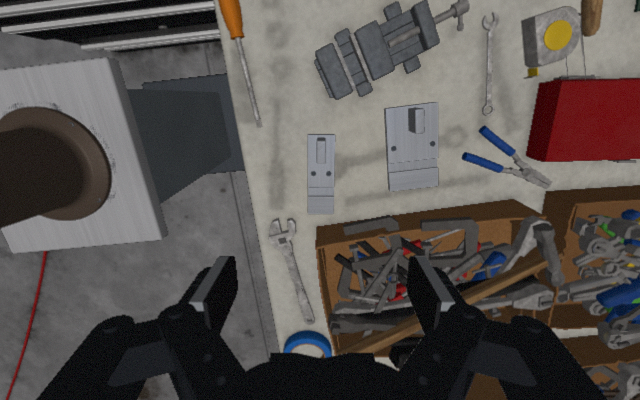

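The wrist view shows the narrow die at about (321,172) with its fin at (321,151), and the wide die at (412,145). I'll check the fin against this view.

Run:
```python
from h import *
import pickle
o,c=pickle.load(open("w1.pkl","rb"))
T=np.eye(4);T[:3,:3]=o["ee_rot"];T[:3,3]=o["eef_pos"];T=T@c["mount"]
g=np.stack(np.meshgrid(np.arange(300,345),np.arange(125,220)),-1).reshape(-1,2)
P=withdepth(c,g,T)
for lo,hi in((.045,.065),(.008,.022)):
    k=(P[:,2]>lo)&(P[:,2]<hi);q=P[k];print(k.sum(),q.mean(0).round(4),cv2.minAreaRect(np.float32(q[:,:2])*1000))
print("predicted fin px",proj(c,[np.r_[at(NAR,(a,b)),.054] for a in(-.066,-.03) for b in(-.007,.007)],T).round(1).tolist())
print("predicted corners",proj(c,[np.r_[at(NAR,(a,b)),.014] for a in(-.07,.07) for b in(-.023,.023)],T).round(1).tolist())
im=c["image"][:,:,::-1][125:225,290:350]
cv2.imwrite("pics/w1z.png",cv2.resize(im,None,fx=6,fy=6,interpolation=cv2.INTER_CUBIC))
```

```text
214 [ 0.4686 -0.0146  0.0536] ((468.62451171875, -15.058219909667969), (35.41897201538086, 12.416499137878418), 84.13935089111328)
1878 [ 0.4625 -0.0637  0.0135] ((462.7750549316406, -62.539886474609375), (138.90953063964844, 46.01521682739258), 84.0117416381836)
predicted fin px [[316.8, 139.5], [326.1, 139.5], [317.0, 163.0], [326.1, 162.9]]
predicted corners [[307.4, 133.6], [335.6, 133.6], [308.8, 213.3], [334.6, 213.3]]
```

View pics/w1z.png

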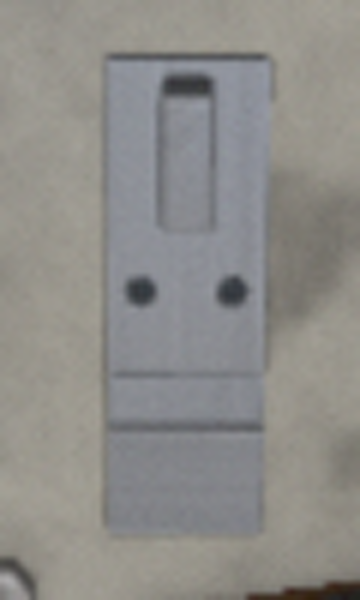

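The two views agree to within 2 mm, so I'll grasp.

Run:
```python
from rig import arm, ik, imaging
from h import *
import pickle
yaw=np.radians(-95.8); f=np.array([.469,-.0146])
arm.move_gripper(.05,110)
arm.servo_line(np.r_[f,.09],att(yaw),max_speed=.25)
hit=arm.servo_line(np.r_[f,.022],max_speed=.08,stop_force=15)
o=arm.observe();print("hit",hit,o["clock"],o["eef_pos"],o["contact_force"])
arm.move_gripper(0.0,115)
o=arm.observe();print(o["clock"],o["opening"],o["contact_force"])
if not hit and o["opening"]>.01:
    p=o["eef_pos"]
    arm.servo_line([p[0],p[1],.17],max_speed=.15)
    o=arm.observe();print(o["clock"],o["eef_pos"],o["opening"],o["contact_force"],o["moment"])
    for n in("wrist","scene"):
        c=imaging.read_camera(n);pickle.dump((o,c),open(f"l_{n}.pkl","wb"))
        cv2.imwrite(f"pics/l_{n}.png",c["image"][:,:,::-1])
```

```text
hit False 5.8417 [ 0.46961431 -0.01465923  0.02240698] [0.43177703 0.40735288 0.25141557]
6.375 0.00022560765110618374 [ 0.0901161   0.48694196 -0.08711784]
```

The jaws closed fully on nothing, so I need to look before moving.

Run:
```python
from rig import arm, ik, imaging
from h import *
import pickle
o=arm.observe();print(o["eef_pos"],o["ee_rot"].round(3).tolist(),o["opening"])
for n in("wrist","scene","top"):
        c=imaging.read_camera(n);pickle.dump((o,c),open(f"l_{n}.pkl","wb"))
        cv2.imwrite(f"pics/l_{n}.png",c["image"][:,:,::-1])
        if n=="scene": cv2.imwrite(f"pics/l_{n}z.png",cv2.resize(c["image"][120:260,280:500,::-1],None,fx=3.5,fy=3.5))
```

```text
[ 0.46904819 -0.01459572  0.02207583] [[0.0, 0.995, -0.101], [-0.0, -0.101, -0.995], [-1.0, 0.0, -0.0]] 0.00022560765110618374
```

View pics/l_wrist.png

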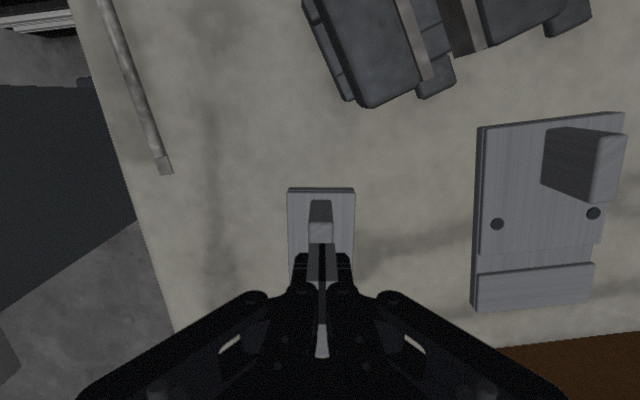

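View pics/l_scenez.png

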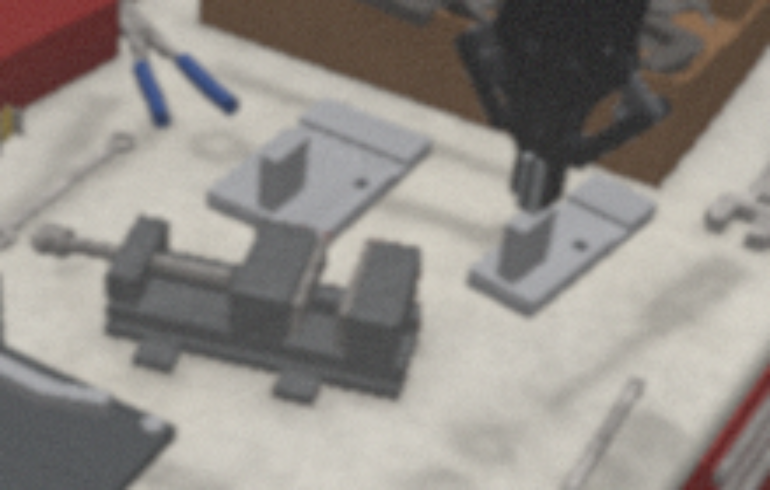

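View pics/l_top.png

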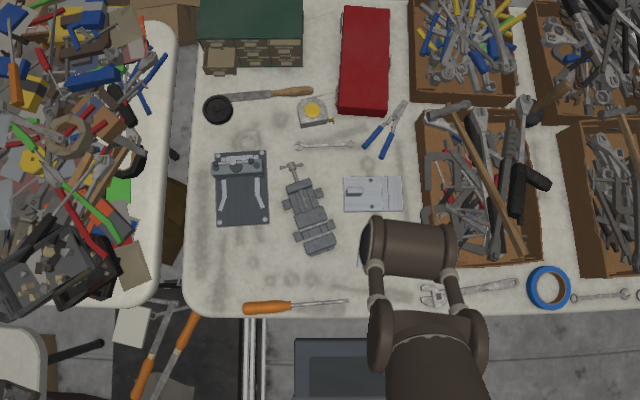

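Run:
```python
from h import *
import pickle
o,c=pickle.load(open("l_wrist.pkl","rb"))
T=np.eye(4);T[:3,:3]=o["ee_rot"];T[:3,3]=o["eef_pos"];T=T@c["mount"]
print("cam",T[:3,3])
print("tail corners",onplane(c,[[288,189],[354,189]],.014,T).round(4).tolist())
print("fin tail top edge",onplane(c,[[309,222],[333,222]],.054,T).round(4).tolist(), withdepth(c,[[321,230],[321,238]],T).round(4))
print("pred fin",proj(c,[np.r_[at(NAR,(a,b)),.054] for a in(-.066,-.03) for b in(-.007,.007)],T).round(1).tolist())
print("TCP px, tip expected",proj(c,[o["eef_pos"],o["eef_pos"]+[0,0,.0187]],T).round(1))
print("finger depth pts",withdepth(c,[[305,262],[340,262],[305,275],[340,275],[312,290]],T).round(4))
t,ct=pickle.load(open("l_scene.pkl","rb"))
print("scene: TCP px",proj(ct,[o["eef_pos"],o["eef_pos"]+[0,0,.0187]]).round(1),"fin pred",proj(ct,[np.r_[at(NAR,(a,0)),.054] for a in(-.066,-.03)]).round(1).tolist())
```

```text
cam [0.47745062 0.06659835 0.20055472]
tail corners [[0.4496, 0.0112, 0.014], [0.4926, 0.0068, 0.014]]
fin tail top edge [[0.4642, 0.0036, 0.054], [0.4769, 0.0023, 0.054]] [[ 0.4701 -0.0018  0.0537]
 [ 0.4695 -0.0069  0.053 ]]
pred fin [[309.1, 220.9], [335.3, 220.8], [310.1, 278.8], [334.5, 278.7]]
TCP px, tip expected [[321.5 227.2]
 [321.5 240.3]]
finger depth pts [[ 0.4617 -0.0083  0.0743]
 [ 0.4785 -0.0096  0.0751]
 [ 0.4622 -0.0085  0.0852]
 [ 0.4779 -0.0107  0.0842]
 [ 0.4664 -0.004   0.1027]]
scene: TCP px [[428.8 192.8]
 [430.2 185.6]] fin pred [[426.0, 184.1], [435.9, 176.6]]
```

Run:
```python
from h import *
import pickle
o,c=pickle.load(open("l_wrist.pkl","rb"))
T=np.eye(4);T[:3,:3]=o["ee_rot"];T[:3,3]=o["eef_pos"];T=T@c["mount"]
im=c["image"][170:310,250:400,::-1]
cv2.imwrite("pics/lz.png",np.clip(cv2.resize(im,None,fx=4.2,fy=4.2,interpolation=cv2.INTER_CUBIC).astype(float)*1.6,0,255).astype(np.uint8))
for u in(300,314,321,328,344):
    print(u,[(v,*withdepth(c,[[u,v]],T)[0].round(3)[1:]) for v in range(236,300,6)])
```

```text
300 [(236, np.float64(-0.023), np.float64(0.014)), (242, np.float64(-0.028), np.float64(0.014)), (248, np.float64(-0.033), np.float64(0.014)), (254, np.float64(-0.009), np.float64(0.066)), (260, np.float64(0.067), np.float64(0.201)), (266, np.float64(-0.009), np.float64(0.077)), (272, np.float64(-0.008), np.float64(0.084)), (278, np.float64(-0.008), np.float64(0.088)), (284, np.float64(-0.002), np.float64(0.101)), (290, np.float64(-0.002), np.float64(0.105)), (296, np.float64(-0.004), np.float64(0.106))]
314 [(236, np.float64(-0.005), np.float64(0.054)), (242, np.float64(-0.009), np.float64(0.054)), (248, np.float64(-0.005), np.float64(0.067)), (254, np.float64(-0.005), np.float64(0.074)), (260, np.float64(-0.005), np.float64(0.08)), (266, np.float64(-0.005), np.float64(0.084)), (272, np.float64(-0.006), np.float64(0.088)), (278, np.float64(-0.006), np.float64(0.092)), (284, np.float64(-0.007), np.float64(0.095)), (290, np.float64(-0.004), np.float64(0.102)), (296, np.float64(-0.004), np.float64(0.107))]
321 [(236, np.float64(-0.005), np.float64(0.054)), (242, np.float64(-0.009), np.
[... 747 characters left out ...]
.089)), (278, np.float64(-0.005), np.float64(0.094)), (284, np.float64(-0.007), np.float64(0.095)), (290, np.float64(-0.004), np.float64(0.103)), (296, np.float64(-0.004), np.float64(0.107))]
344 [(236, np.float64(-0.027), np.float64(0.014)), (242, np.float64(-0.031), np.float64(0.014)), (248, np.float64(-0.035), np.float64(0.014)), (254, np.float64(-0.011), np.float64(0.066)), (260, np.float64(-0.011), np.float64(0.071)), (266, np.float64(-0.011), np.float64(0.077)), (272, np.float64(-0.01), np.float64(0.083)), (278, np.float64(-0.01), np.float64(0.087)), (284, np.float64(-0.003), np.float64(0.102)), (290, np.float64(-0.004), np.float64(0.104)), (296, np.float64(-0.005), np.float64(0.107))]
```

View pics/lz.png

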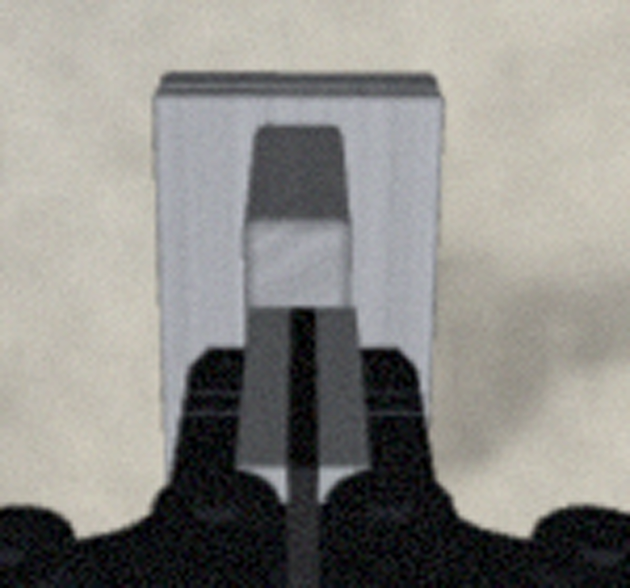

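The die has not moved. Both the wrist depth and the scene view put the real pad tips at z≈0.061 while the reported TCP is at z=0.022. The real fingers end about 39 mm short of the reported TCP, so the jaws closed just above the fin. Sideways alignment is right. I'll go about 37 mm lower, guarded by force.

Run:
```python
from rig import arm, ik, imaging
from h import *
import pickle
o=arm.observe();p=o["eef_pos"]
arm.move_gripper(.05,110)
hit=arm.servo_line([p[0],p[1],-.015],max_speed=.05,stop_force=10)
o=arm.observe();print("hit",hit,o["clock"],o["eef_pos"],o["contact_force"])
if not hit:
    arm.move_gripper(0.0,115)
o=arm.observe();print(o["clock"],o["opening"],o["contact_force"])
c=imaging.read_camera("wrist");pickle.dump((o,c),open("g.pkl","wb"))
cv2.imwrite("pics/g.png",c["image"][:,:,::-1])
```

```text
hit False 7.95 [ 0.46921597 -0.01462544 -0.01493958] [-0.40890004  0.63435834  0.10520708]
8.375 0.012149509524430722 [-0.47120887  0.80759819  5.18151581]
```

View pics/g.png

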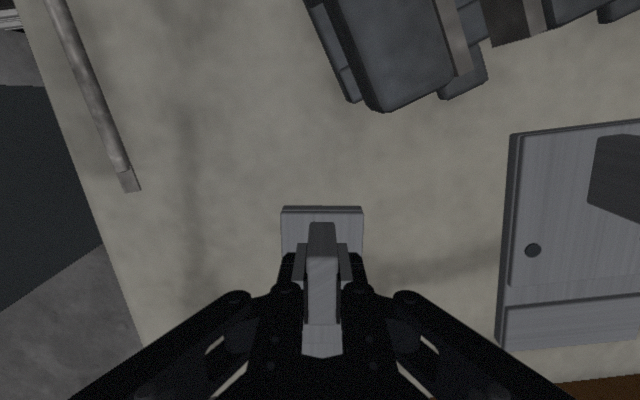

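The fin is gripped, with a 12 mm opening. I'll lift and check the grasp.

Run:
```python
from rig import arm, ik, imaging
from h import *
import pickle
o=arm.observe();p=o["eef_pos"]
arm.servo_line([p[0],p[1],.125],max_speed=.1)
arm.wait(.2)
o=arm.observe();print(o["clock"],o["eef_pos"],o["opening"],o["contact_force"],o["moment"])
for n in("wrist","scene"):
    c=imaging.read_camera(n);pickle.dump((o,c),open(f"k_{n}.pkl","wb"))
    im=c["image"][:,:,::-1]
    if n=="scene": im=cv2.resize(im[80:240,320:520],None,fx=3.5,fy=3.5)
    cv2.imwrite(f"pics/k_{n}.png",im)
```

```text
10.175 [ 0.46884451 -0.01454631  0.12447387] 0.012708103875669731 [ 0.16798367  0.10210907 -3.02702555] [ 0.05154065 -0.02001759  0.02298938]
```

View pics/k_wrist.png

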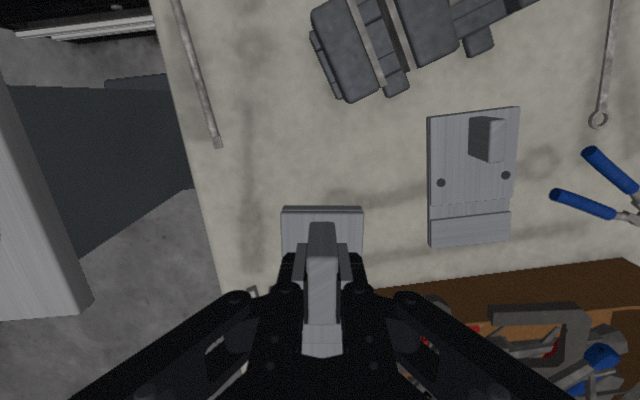

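View pics/k_scene.png

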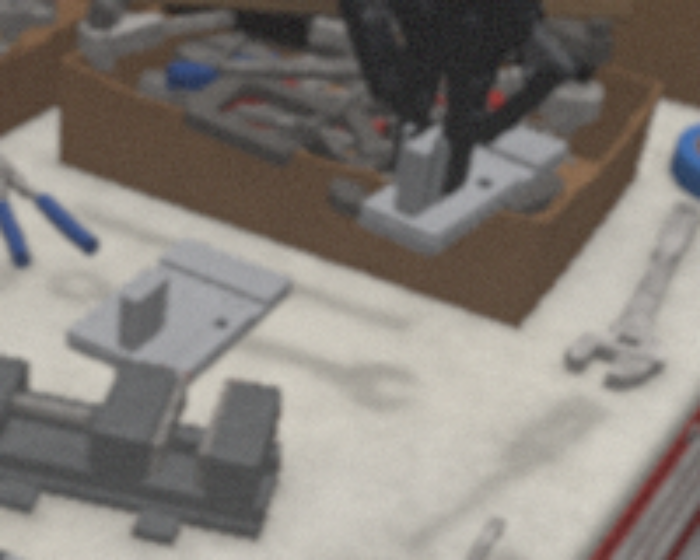

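The die is held level and has not slipped, and the wide die is undisturbed. I'll swing over to the press mouth and hover.

Run:
```python
from rig import arm, ik, imaging
from h import *
import pickle
o=arm.observe();p=o["eef_pos"]
arm.servo_line([.465,.09,.15],max_speed=.15)
t=at(PRESS,(-.150,0))
arm.move_ptp(np.r_[t,.13],att(PRESS[2]))
arm.servo_line(np.r_[t,.02],max_speed=.1)
arm.wait(.2)
o=arm.observe();print(t,o["clock"],o["eef_pos"],o["opening"],o["contact_force"],o["moment"])
for n in("wrist","scene","top"):
    c=imaging.read_camera(n);pickle.dump((o,c),open(f"m_{n}.pkl","wb"))
    im=c["image"][:,:,::-1]
    if n=="scene": im=cv2.resize(im[130:310,180:400],None,fx=3.2,fy=3.2,interpolation=cv2.INTER_CUBIC)
    if n=="top": im=cv2.resize(im[140:260,180:340],None,fx=4.8,fy=4.8,interpolation=cv2.INTER_CUBIC)
    cv2.imwrite(f"pics/m_{n}.png",im)
```

```text
[0.50406175 0.27138876] 13.875 [0.50463615 0.27165592 0.02075281] 0.012531381764155374 [ 0.10626572 -0.22408746 -2.84163408] [0.00942471 0.10860101 0.03770802]
```

View pics/m_wrist.png

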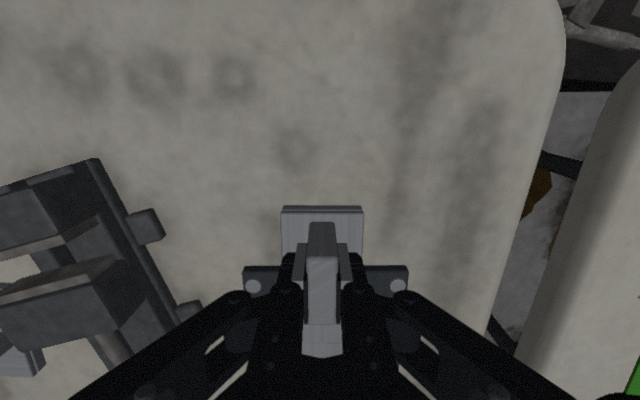

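View pics/m_scene.png

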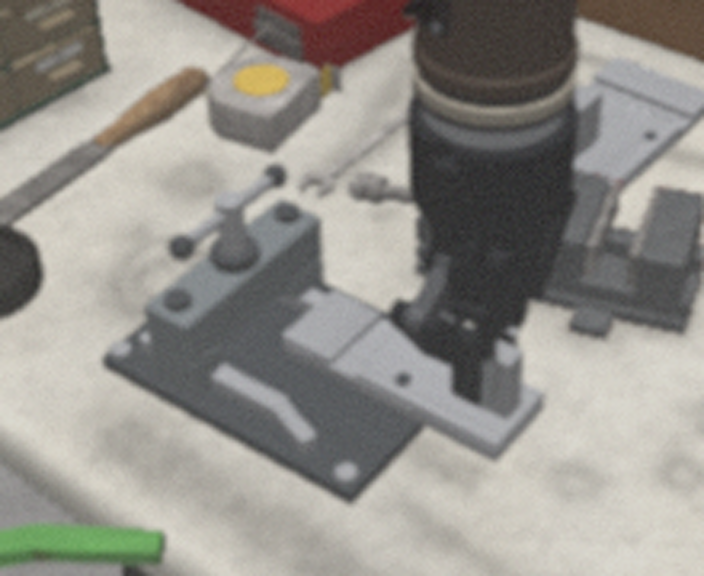

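View pics/m_top.png

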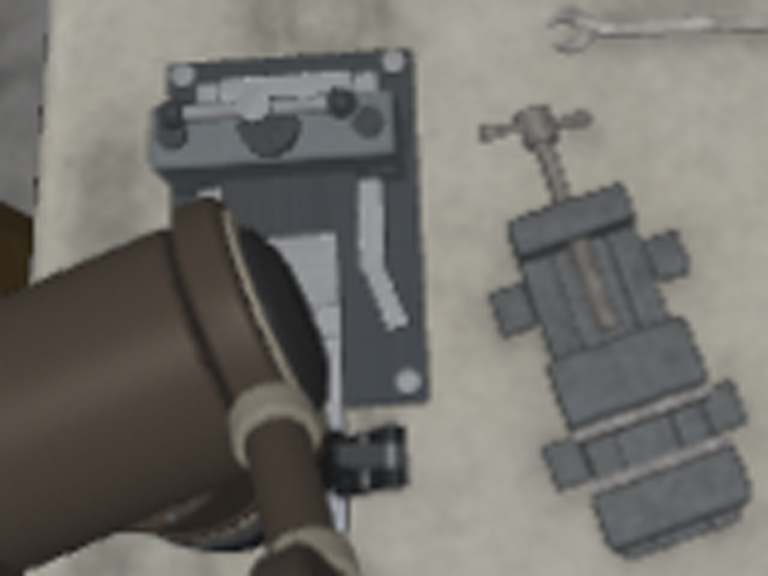

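Run:
```python
from h import *
import pickle
o,c=pickle.load(open("m_wrist.pkl","rb"))
T=np.eye(4);T[:3,:3]=o["ee_rot"];T[:3,3]=o["eef_pos"];T=T@c["mount"]
cv2.imwrite("pics/mz.png",np.clip(1.5*cv2.resize(c["image"][190:310,220:430,::-1],None,fx=3.8,fy=3.8,interpolation=cv2.INTER_CUBIC).astype(float),0,255).astype(np.uint8))
W=onplane(c,[[254,286],[397.5,285.5],[244,266],[407,265]],.010,T)
def toP(w):
    d=w[:2]-np.array(PRESS[:2]);s,cc=np.sin(PRESS[2]),np.cos(PRESS[2]);return np.array([cc*d[0]+s*d[1],-s*d[0]+cc*d[1]])
print([(toP(w)*1e3).round(1).tolist() for w in W], "TCP",(toP(o["eef_pos"])*1e3).round(1))
zt=o["eef_pos"][2]+.015+.014
t=onplane(c,[[281,211],[363.5,211]],zt,T);print("tail",[(toP(w)*1e3).round(1).tolist() for w in t])
_,ct=pickle.load(open("m_top.pkl","rb"))
px=lambda a:(np.float64(a)+.5)/4.8-.5+np.array([180,140])
print("nose right corner top cam",[(toP(w)*1e3).round(1).tolist() for w in onplane(ct,px([[335,234]]),zt)])
print("rail inner edges z.020",[(toP(w)*1e3).round(1).tolist() for w in onplane(ct,px([[359,182],[361,268],[389,327],[384,182]]),.020)])
# left rail from first top image crop (5.6, off 200,140)
px2=lambda a:(np.float64(a)+.5)/5.6-.5+np.array([200,140])
_=pickle.load(open("d0.pkl","rb"))["top"]
print("rails initial: L inner, R inner",[(toP(w)*1e3).round(1).tolist() for w in onplane(_,px2([[144,222],[151,315],[124,398],[306,210],[308,308],[343,384]]),.020)])
```

```text
[[-98.3, -52.1], [-98.6, 55.0], [-115.4, -58.1], [-116.2, 60.5]] TCP [-149.4    0.2]
tail [[-174.0, -23.3], [-174.0, 21.0]]
nose right corner top cam [[-32.7, -25.2]]
rail inner edges z.020 [[-0.7, -33.6], [-43.8, -32.9], [-73.7, -45.3], [-1.5, -45.8]]
rails initial: L inner, R inner [[-0.3, 35.3], [-40.4, 33.3], [-74.8, 45.5], [0.3, -33.2], [-41.7, -32.5], [-74.8, -45.7]]
```

View pics/mz.png

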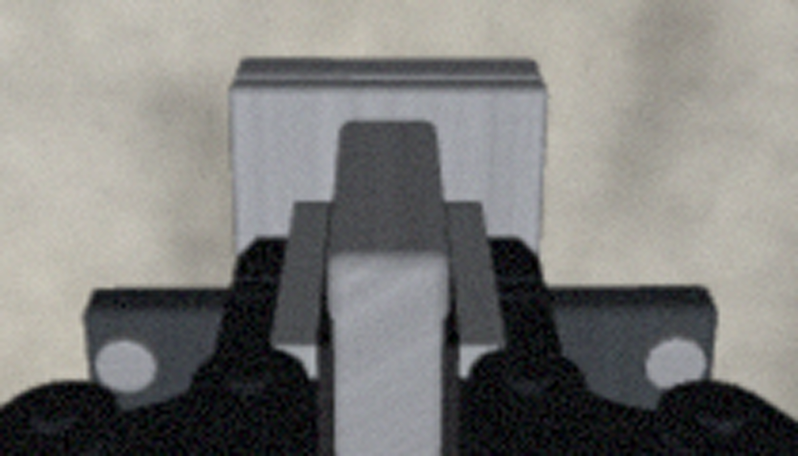

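The die sits about 2 mm to the right of the slot centre and is roughly parallel to it. I'll shift it 2 mm, lower under force guard, then slide it in with a guarded move.

Run:
```python
from rig import arm, ik, imaging
from h import *
import pickle
A=att(PRESS[2]+np.radians(.4))
s=at(PRESS,(-.145,.002))
arm.servo_line(np.r_[s,.006],A,max_speed=.06)
arm.wait(.1)
hit=arm.servo_line(np.r_[s,-.009],A,max_speed=.03,stop_force=5)
o=arm.observe();print("down",hit,o["clock"],o["eef_pos"],o["contact_force"],o["moment"])
z=o["eef_pos"][2]
arm.servo_line(np.r_[s,z+.0005],A,max_speed=.03)
o=arm.observe();print(o["eef_pos"],o["contact_force"])
hit=arm.servo_line(np.r_[at(PRESS,(-.085,.002)),z+.0005],A,max_speed=.05,stop_force=15)
o=arm.observe();print("slide",hit,o["clock"],o["eef_pos"],o["contact_force"],o["moment"],o["opening"])
for n in("wrist","scene","top"):
    c=imaging.read_camera(n);pickle.dump((o,c),open(f"s_{n}.pkl","wb"))
    im=c["image"][:,:,::-1]
    if n=="scene": im=cv2.resize(im[130:310,180:400],None,fx=3.2,fy=3.2,interpolation=cv2.INTER_CUBIC)
    cv2.imwrite(f"pics/s_{n}.png",im)
```

```text
down True 14.9333 [ 0.50917735  0.27392344 -0.00448543] [-0.37676896 -0.28134741  4.52420146] [ 0.00870447 -0.06035103  0.03653254]
[ 0.50857056  0.27358183 -0.00439182] [-0.20675498 -0.95069093 -0.83121411]
slide False 16.5333 [ 0.56829053  0.27783553 -0.00410312] [-0.94986664 -0.35912505 -3.03008949] [-0.04725423  0.08194925 -0.00447766] 0.012480053213526035
```

View pics/s_scene.png

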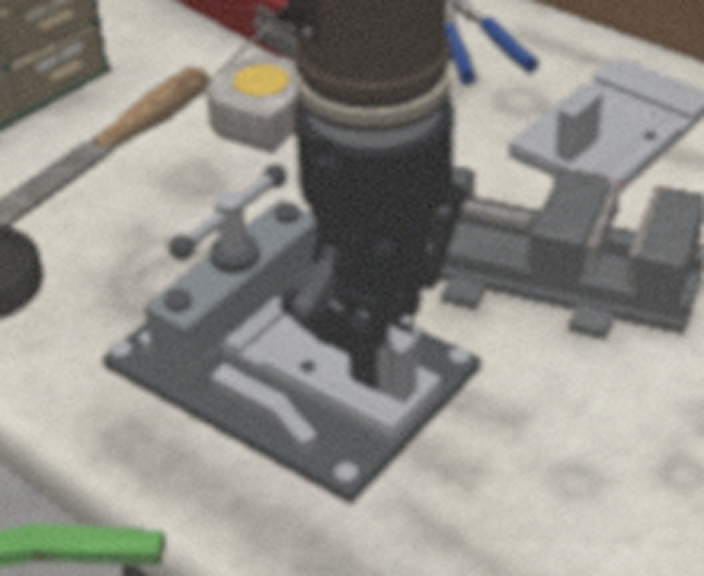

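View pics/s_wrist.png

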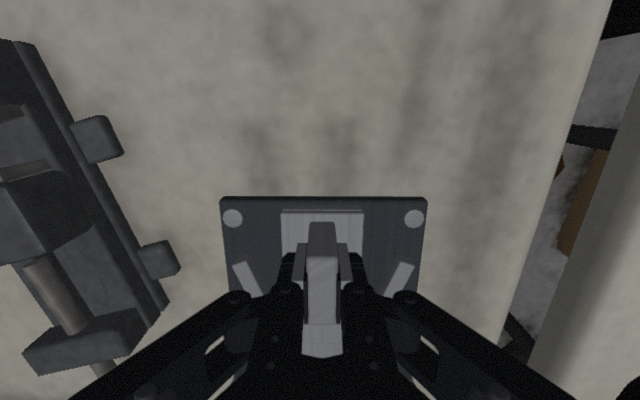

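The die is centred between the rails and its nose has entered under the beam. Now the final guarded push to the stop.

Run:
```python
from rig import arm, ik, imaging
from h import *
import pickle
A=att(PRESS[2]+np.radians(.4))
def toP(w):
    d=w[:2]-np.array(PRESS[:2]);s,cc=np.sin(PRESS[2]),np.cos(PRESS[2]);return np.array([cc*d[0]+s*d[1],-s*d[0]+cc*d[1]])*1e3
hit=arm.servo_line(np.r_[at(PRESS,(-.060,.0025)),-.0052],A,max_speed=.03,stop_force=12)
o=arm.observe();print("slide",hit,o["clock"],toP(o["eef_pos"]),o["eef_pos"],o["contact_force"],o["moment"],o["opening"])
for n in("wrist","scene","top"):
    c=imaging.read_camera(n);pickle.dump((o,c),open(f"f_{n}.pkl","wb"))
    im=c["image"][:,:,::-1]
    if n=="scene": im=cv2.resize(im[130:310,180:400],None,fx=3.2,fy=3.2,interpolation=cv2.INTER_CUBIC)
    cv2.imwrite(f"pics/f_{n}.png",im)
```

```text
slide True 17.2167 [-73.08409457   2.25100888] [ 0.58063592  0.27897294 -0.00438123] [-1.77628166 -0.44447957  4.84050322] [ 0.07755609 -0.11273743  0.0267846 ] 0.012544169620053947
```

View pics/f_scene.png

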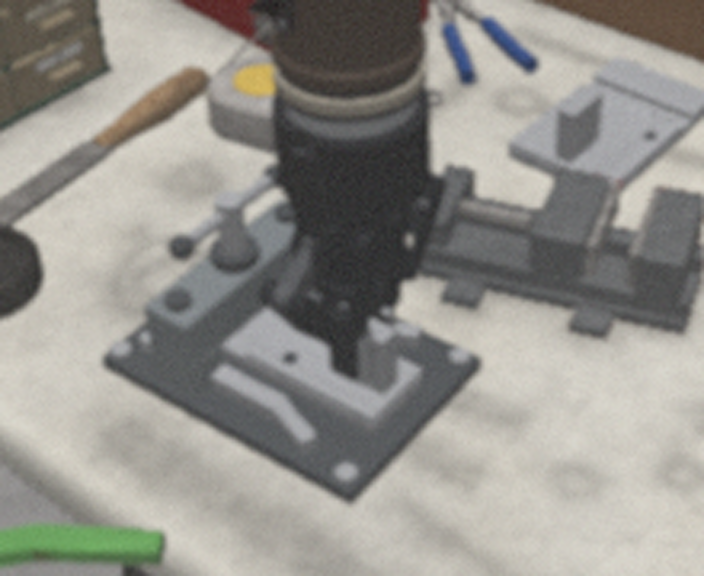

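View pics/f_wrist.png

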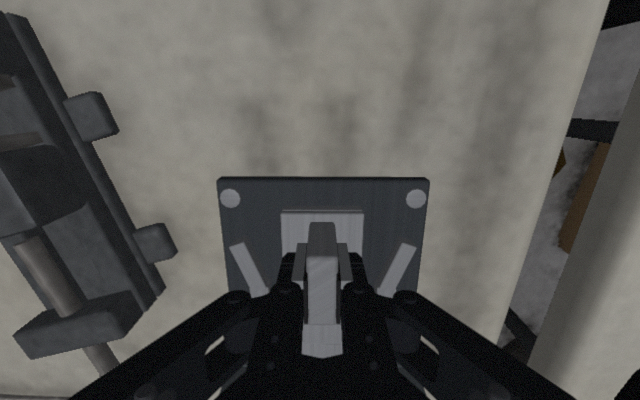

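That stop came from the bed pressing up (vertical force), not from the rear stop. I'll ease z and keep pushing.

```bash
cat >> h.py <<'E'
def toP(w):
    d=np.asarray(w)[:2]-np.array(PRESS[:2]);s,cc=np.sin(PRESS[2]),np.cos(PRESS[2]);return np.array([cc*d[0]+s*d[1],-s*d[0]+cc*d[1]])*1e3
E
python3 - <<'E'
from rig import arm, ik, imaging
from h import *
A=att(PRESS[2]+np.radians(.4))
x=toP(arm.observe()["eef_pos"])[0]/1e3
arm.servo_line(np.r_[at(PRESS,(x,.0025)),-.0043],A,max_speed=.03)
o=arm.observe();print(toP(o["eef_pos"]),o["eef_pos"][2],o["contact_force"])
hit=arm.servo_line(np.r_[at(PRESS,(-.058,.0025)),-.0043],A,max_speed=.02,stop_force=12)
o=arm.observe();print("slide",hit,o["clock"],toP(o["eef_pos"]),o["eef_pos"],o["contact_force"],o["moment"],o["opening"])
E
```

```text
[-72.95705939   2.43438527] -0.004386856974067585 [-0.96363113 -0.11232624  1.58855438]
slide True 17.9833 [-73.1311741    2.40715652] [ 0.58057812  0.27912544 -0.00437541] [-1.92208796  0.30605731  4.30197075] [ 0.05433571 -0.21312274  0.0472687 ] 0.012042778419975869
```

Run:
```python
from rig import arm, ik, imaging
from h import *
import pickle
o=arm.observe();c=imaging.read_camera("wrist");pickle.dump((o,c),open("e_w.pkl","wb"))
T=np.eye(4);T[:3,:3]=o["ee_rot"];T[:3,3]=o["eef_pos"];T=T@c["mount"]
print(o["contact_force"])
g=np.float32(cv2.cvtColor(c["image"],cv2.COLOR_RGB2GRAY))
for u in(270,290,300,345,355,375):
    col=g[160:230,u-3:u+4].mean(1);d=np.diff(col);k=np.argsort(-abs(d))[:5]
    print(u,[(int(160+i),round(float(d[i]),0)) for i in sorted(k)])
cv2.imwrite("pics/ez.png",cv2.resize(c["image"][160:300,215:435,::-1],None,fx=3.6,fy=3.6,interpolation=cv2.INTER_CUBIC))
for n,uv,z in(("edge",[[240,178],[410,178]],.01),("bolts",[[230,198],[416,198]],.01),("tail",[[281.5,213],[363.5,213]],.024)):
    print(n,[toP(w).round(1).tolist() for w in onplane(c,uv,z,T)])
```

```text
[-1.92208796  0.30605731  4.30197075]
270 [(175, -40.0), (176, -38.0), (179, 10.0), (180, 5.0), (181, 8.0)]
290 [(175, -28.0), (176, -62.0), (210, -23.0), (212, 24.0), (213, 20.0)]
300 [(175, -31.0), (176, -63.0), (210, -18.0), (212, 23.0), (213, 21.0)]
345 [(175, -24.0), (176, -58.0), (209, 19.0), (212, 18.0), (213, 24.0)]
355 [(175, -28.0), (176, -59.0), (209, 16.0), (212, 18.0), (213, 23.0)]
375 [(175, -11.0), (176, -76.0), (177, -25.0), (179, 8.0), (180, 8.0)]
edge [[-111.6, -46.1], [-112.2, 50.7]]
bolts [[-99.6, -52.9], [-100.2, 55.4]]
tail [[-95.9, -21.2], [-96.2, 23.2]]
```

View pics/ez.png

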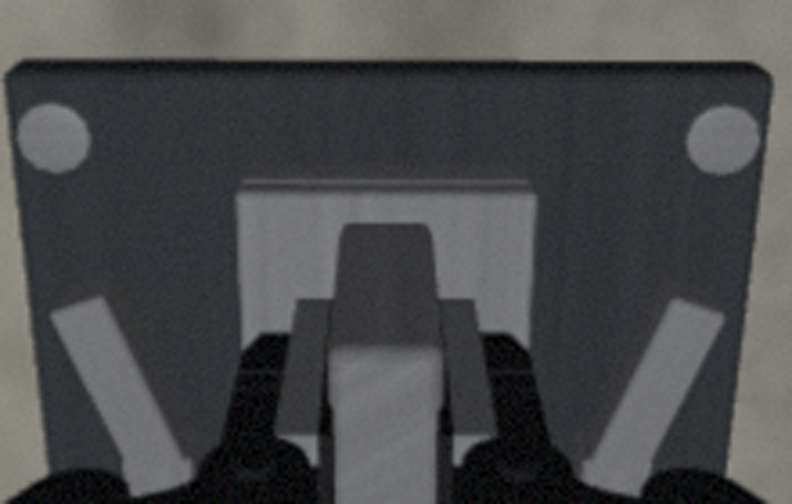

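Relative to the bed edge (which reads about 1.5 mm low), the tail is at about −94.5 mm, against −95 mm for fully home, and it is straight. I'll confirm with one firmer push, then release by opening slightly and retreating straight up.

Run:
```python
from rig import arm, ik, imaging
from h import *
import pickle
A=att(PRESS[2]+np.radians(.4))
x0=toP(arm.observe()["eef_pos"])
hit=arm.servo_line(np.r_[at(PRESS,(-.063,.0025)),-.0043],A,max_speed=.02,stop_force=22)
o=arm.observe();print("push",hit,o["clock"],x0,toP(o["eef_pos"]),o["eef_pos"][2],o["contact_force"])
arm.move_gripper(.04)
arm.wait(.2)
o=arm.observe();p=o["eef_pos"];print("open",o["opening"],toP(p),o["contact_force"])
arm.servo_line([p[0],p[1],.08],A,max_speed=.08)
b=at(PRESS,(-.2,0))
arm.servo_line(np.r_[b,.25],A,max_speed=.25)
o=arm.observe();print(o["clock"],o["eef_pos"],o["contact_force"])
arm.move_ptp([.42,-.05,.33],A)
arm.wait(.2);o=arm.observe();print(o["clock"])
for n in("scene","top"):
    c=imaging.read_camera(n);pickle.dump((o,c),open(f"z_{n}.pkl","wb"))
    im=c["image"][:,:,::-1]
    if n=="scene": im=cv2.resize(im[130:310,180:400],None,fx=3.2,fy=3.2,interpolation=cv2.INTER_CUBIC)
    else: im=cv2.resize(im[140:240,200:340],None,fx=5.6,fy=5.6,interpolation=cv2.INTER_CUBIC)
    cv2.imwrite(f"pics/z_{n}.png",im)
```

```text
push True 18.4667 [-73.16341261   2.38410724] [-73.55219234   2.40518457] -0.0037724435981340773 [-3.10063677 -1.17307496  6.70991788]
open 0.039976119914139956 [-74.27561802   2.10199775] [-0.45730932  0.54623743  0.25226942]
21.25 [0.45396084 0.26758106 0.24866502] [ 0.68551939 -0.95600189 -0.27077227]
22.7
```

View pics/z_scene.png

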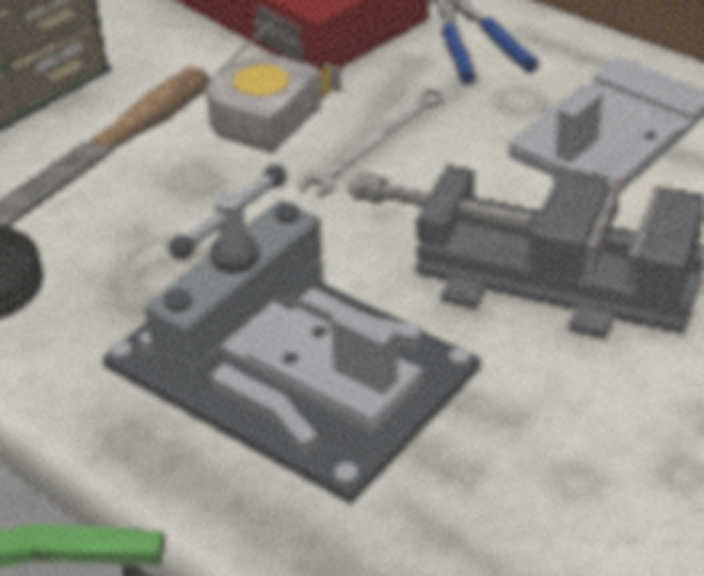

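View pics/z_top.png

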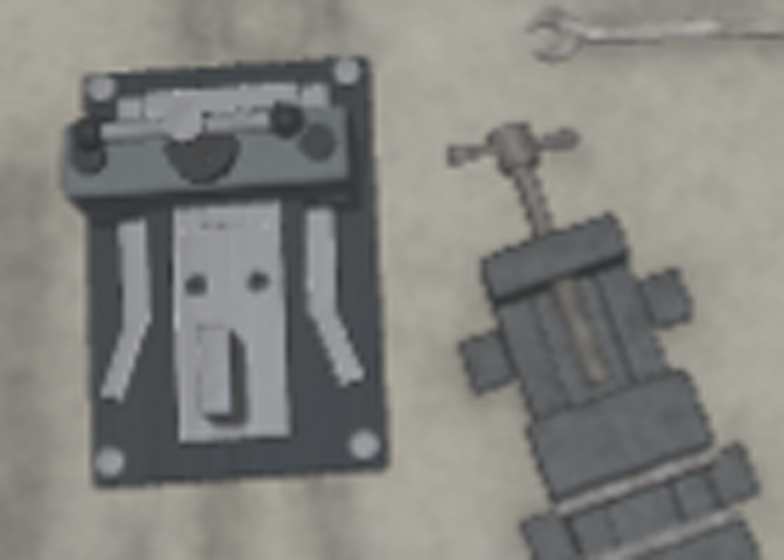

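Run:
```python
from h import *
import pickle
o,c=pickle.load(open("z_top.pkl","rb"))
px=lambda a:(np.float64(a)+.5)/5.6-.5+np.array([200,140])
print("tail",[toP(w).round(1).tolist() for w in onplane(c,px([[181,442],[290,437]]),.024)],"side at beam",[toP(w).round(1).tolist() for w in onplane(c,px([[173,207],[280,203]]),.024)])
print("bed front edge",[toP(w).round(1).tolist() for w in onplane(c,px([[95,487],[387,468]]),.01)])
print("fin top",[toP(w).round(1).tolist() for w in onplane(c,px([[195,324],[222,324],[202,414],[230,413]]),.064)])
print("holes",[toP(w).round(1).tolist() for w in onplane(c,px([[196,284],[258,281]]),.024)])
print("groove tail edge",[toP(w).round(1).tolist() for w in onplane(c,px([[203,225],[245,223]]),.024)])
d=pickle.load(open("d0.pkl","rb"))["top"]
q=lambda a:(np.float64(a)+.5)/5-.5+np.array([330,165])
w=onplane(d,q([[283,446],[279,502],[333,480]]),.014);NC=np.array(NAR[:2]);s,cc=np.sin(NAR[2]),np.cos(NAR[2])
print("initial in die frame",[((cc*(a[0]-NC[0])+s*(a[1]-NC[1]))*1e3).round(1) for a in w])
```

```text
tail [[-95.3, 21.5], [-96.1, -23.5]] side at beam [[4.3, 22.1], [3.1, -23.0]]
bed front edge [[-109.9, 60.8], [-109.7, -61.3]]
fin top [[-54.3, 6.8], [-55.0, -4.0], [-90.5, 5.1], [-90.8, -6.0]]
holes [[-29.3, 13.3], [-29.8, -12.6]]
groove tail edge [[-4.3, 9.7], [-4.6, -8.0]]
initial in die frame [np.float64(-4.2), np.float64(-4.1), np.float64(20.1)]
```

The tail, fin, holes and groove put the die origin between −25.7 and −24.6 mm, against −25 mm for home. It is straight and centred to within 1 mm. There is time for a gentle nudge on the fin's tail with closed fingers, to be sure the release left no gap.

Run:
```python
from rig import arm, ik, imaging
from h import *
import pickle
A=att(PRESS[2])
arm.move_gripper(0.0,40)
arm.move_ptp(np.r_[at(PRESS,(-.13,.0005)),.12],A)
arm.servo_line(np.r_[at(PRESS,(-.13,.0005)),-.007],A,max_speed=.12)
arm.wait(.15)
o=arm.observe();print(o["clock"],toP(o["eef_pos"]),o["eef_pos"][2],o["contact_force"])
arm.servo_line(np.r_[at(PRESS,(-.108,.0005)),-.007],A,max_speed=.05)
hit=arm.servo_line(np.r_[at(PRESS,(-.093,.0005)),-.007],A,max_speed=.012,stop_force=5)
o=arm.observe();print("nudge",hit,o["clock"],toP(o["eef_pos"]),o["contact_force"])
arm.servo_line(np.r_[at(PRESS,(-.14,.0005)),-.005],A,max_speed=.1)
arm.servo_line(np.r_[at(PRESS,(-.2,0)),.2],A,max_speed=.3)
arm.move_ptp([.42,-.05,.33],A)
arm.wait(.2);o=arm.observe();print(o["clock"],o["contact_force"])
for n in("scene","top"):
    c=imaging.read_camera(n);pickle.dump((o,c),open(f"y_{n}.pkl","wb"))
    im=c["image"][:,:,::-1]
    im=im if n=="scene" else cv2.resize(im[140:240,200:340],None,fx=5.6,fy=5.6,interpolation=cv2.INTER_CUBIC)
    cv2.imwrite(f"pics/y_{n}.png",im)
```

```text
26.1083 [-129.10325767    0.84566813] -0.0059554999355049335 [ 0.16391594 -0.48022499  0.57876895]
nudge True 27.3667 [-103.55355844    0.28559962] [ 0.79028185 -0.29399993 -0.15574803]
30.2333 [-0.61021416 -0.19967622  0.4814436 ]
```

View pics/y_scene.png

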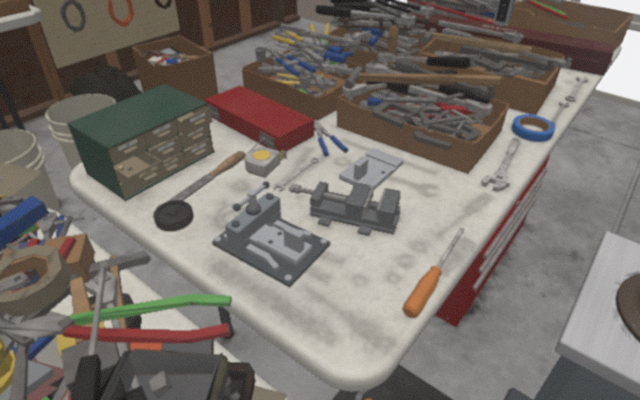

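View pics/y_top.png

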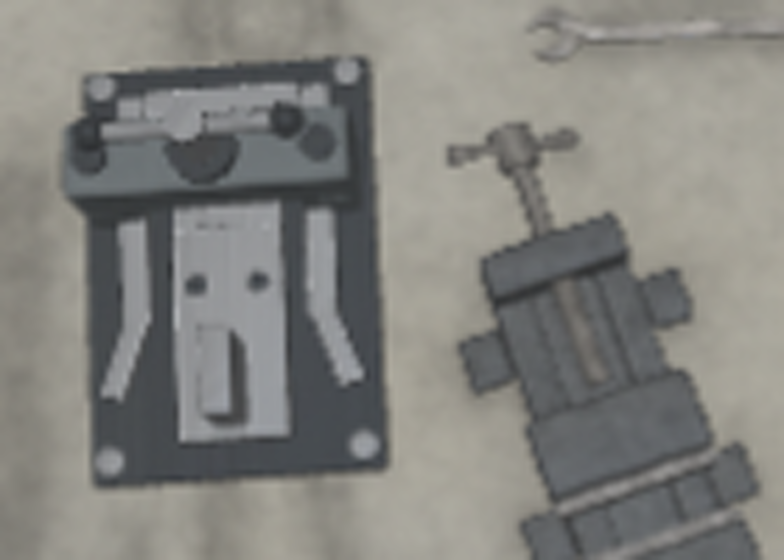

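The nudge stopped at the expected contact with the fin, and the top view is the same as before it: the die is home at (180–290, 205–442). The scene view shows the wide die still at (372,168) and nothing displaced. I'm handing in.

Run:
```python
from rig import arm, workorder
workorder.finish_job(); print(arm.observe()["clock"])
```

```text
the job is handed in; nothing more can be done
the job is handed in; nothing more can be done
```

The narrow die is in the press: I slid it nose first along the bed, under the beam and between the rails, up to the rear stop. I then let go and moved the arm clear. The job was handed in at about 30 s.

- **First grasp missed:** the real fingertips end about 39 mm short of the reported TCP, so the jaws closed above the fin without touching it. I confirmed this in the wrist and scene views, went about 37 mm lower and gripped the fin.
- **Fully home:** the last push, guarded at 22 N, moved the die no further. The tail, fin, holes and groove in the top view put the die origin at −24.6 to −25.7 mm in the press frame, against −25 mm for fully home. It is straight to within about 1° and centred to within about 1 mm.
- **Less certain check:** the 12 N stops during the slide read mostly vertical force from the bed, so they did not prove contact with the stop. I relied on the camera measurements and the blocked 22 N push instead. After releasing I made a 5 N nudge on the fin's tail; the top view looked the same afterwards.
- **Other objects:** the wide die was where it started in the last scene view, nothing else had moved, and the robot was touching nothing.

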